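Turn round the row of drain fittings for reassembly

ROBOT

A 6-joint arm with a two-finger parallel gripper is mounted at the origin on the work surface. World frame = base frame: x ahead of the robot, y to its left, z up, the work surface at z = 0. Lengths are in mm, angles in rad, forces in N, time in s.
With the tool pointing down it reaches from about 350 to 775 mm from the base axis. Payload 7.3 kg.
Tool frame: the origin (TCP) lies at the centre of the arm's flange, where the gripper is bolted on; the fingertips stand 178 mm ahead of it and the grasp point (between the pads) lies 159 mm ahead of it; z points along the fingers, y is the direction in which the jaws open and shut (so a half turn about z gives the same grasp; the last joint's range is limited). The gripper opens to 92 mm and grips with 3 to 60 N. Pads are 19 mm wide; open, the fingers measure 130 mm over their backs; the gripper's body (75 mm by 190 mm) begins 47 mm behind the grasp point.
Start: joints at [-1.339, 0.342, 1.524, -0, 1.275, -0.146], TCP at [193.68, -487.971, 404.741] pointing down, gripper open.
Joint ranges: [-2.53, 2.53], [-0.77, 2.02], [0.04, 2.7], [-1, 4.14], [0.28, 2.66], [-3.11, 3.11]. Speed limits (rad/s): [2.57, 2.57, 3.14, 3.14, 3.14, 3.14].

INTERFACE

Orientations are given as [roll, pitch, yaw] about the fixed x, y, z axes, in that order (R = Rz(yaw) Ry(pitch) Rx(roll)).
In Python, from plant import get_obs, capture, close_job gives the robot as it stands. The module is installed in compiled form; this text tells all that it offers.
- The arm moves only by the shell command python3 -m pendant 'ROWS'. ROWS is JSON, a list of rows, each a list of 3 entries, a list of its own where there are three numbers: the shift along the tool's x, y, z in m, then the turn, a rotation vector about the tool's x, y, z in rad, then the finger opening in m, from 0 to 0.0918. In form: [[[tx, ty, tz], [wx, wy, wz], fingers], ...]. A call has 1 to 10 rows; each row is the pose to reach, as a shift and turn from the pose commanded when the call began, along the tool's axes at that moment; what a row does not reach only later rows make up. A row lasts 1/12 s, in which the tool goes at most 41.7 mm and 7.16 degrees, less where a joint would pass 70% of its speed; a pose out of reach is approached as far as the arm can. A call with a gripper value outside its range is refused whole. The fingers move at their own pace and stop on an object; the grip force is fixed at half the most. Time passes only in rows, so rows that repeat a pose let the fingers close. It gives the time, the measured TCP pose, the force and the opening at its end, in the units of the state.
- get_obs(): the state, without advancing time (a new reading comes with each control period).
- capture(name): name is "scene" or "top"; returns a dict with "color" (420x560x3 uint8, red, green, blue), "mtx" (3x3 intrinsics, pixels), "rvec" (rotation vector, rad) and "tvec" (3), from world to camera coordinates, as OpenCV has them. Camera axes: x right, y down, z forward; pixel columns grow to the right and rows downward; lengths in mm; the calibration is good to about 2 mm. A picture is of the moment at which its call begins. There is no depth.
- close_job(): hands the job in, once; it reports no verdict.
The state is a dict: "time": time; "joint_positions": joint angles; "dq": joint speeds; "tau": joint torques, N m; "tool_pos": TCP position; "tcp_rot": TCP orientation; "contact_force": force on the tool from outside, world axes, zero at the start; "moment": the same for the moment, N m; "grip_width": finger opening in mm.
Only numpy, scipy, OpenCV 4.12 (cv2) and the standard library are available. Lean on these libraries where they do the work, as an engineer would, in place of code of your own. Each camera call takes 0.05 s, during which the arm holds its last target. There are 200 camera calls.

TASK

The drain under the sink has been taken apart and its four white fittings stand on the pegs of the wooden rack in the order they came off. Move them to the empty metal rack in the reverse order, so that last off is first on: the fitting that is leftmost on the wooden rack goes on the rightmost peg of the metal rack, the next one on the peg beside it, and so on. Each must stand upright over its own peg, right way up and fully down on the tile, and none may be tipped over on the way.

Things in the scene. Friction and masses are not known exactly. Their poses are not given: they have to be found in the camera images.
- coupling: straight sleeve, white plastic pipe fitting: outside diameter 48 mm (a thin rib of 52 mm round its middle, 27 to 33 mm up, look only), bore 40 mm right through, 60 mm high, about 60 g. Origin: centre of its underside, on its vertical axis; z up; round, so its yaw does not matter. It starts upright over its peg, resting on the tile (underside 18 mm above the table), within about 4 mm of the peg's centre.
- reducer: stepped reducer, white plastic pipe fitting: lower part diameter 58 mm and 32 mm high, upper part diameter 42 mm from 32 to 62 mm up, bore 34 mm right through, about 80 g. Origin: centre of its underside, on its vertical axis; z up; round, so its yaw does not matter. It starts upright over its peg, resting on the tile (underside 18 mm above the table), within about 4 mm of the peg's centre.
- slip_nut: short ribbed union nut, white plastic: diameter 58 mm (eight ribs on its lower 28 mm reach 62 mm, look only), bore 42 mm right through, 40 mm high, about 50 g. Origin: centre of its underside, on its vertical axis; z up; round, so its yaw does not matter. It starts upright over its peg, resting on the tile (underside 18 mm above the table), within about 4 mm of the peg's centre.
- tailpiece: flanged tailpiece, white plastic: a tube of diameter 38 mm, bore 30 mm right through, 76 mm high in all, on a flange of diameter 60 mm and 6 mm thick at its foot, about 50 g. Origin: centre of its underside, on its vertical axis; z up; round, so its yaw does not matter. It starts upright over its peg, resting on the tile (underside 18 mm above the table), within about 4 mm of the peg's centre.
- coupling_holder: the grey tile with a peg, on the wooden source rack, on which the coupling stands at the start: its place in the row is one of the four, at random. Tile 66 x 66 x 6 mm, in its centre a black upright peg, diameter 12 mm, rising 30 mm above the tile. Origin: centre of the tile's underside, 12 mm above the table; y along the row as for the rack. Fixed
- reducer_holder: the grey tile with a peg, on the wooden source rack, on which the reducer stands at the start: its place in the row is one of the four, at random. Tile 66 x 66 x 6 mm, in its centre a black upright peg, diameter 12 mm, rising 30 mm above the tile. Origin: centre of the tile's underside, 12 mm above the table; y along the row as for the rack. Fixed
- slip_nut_holder: the grey tile with a peg, on the wooden source rack, on which the slip nut stands at the start: its place in the row is one of the four, at random. Tile 66 x 66 x 6 mm, in its centre a black upright peg, diameter 12 mm, rising 30 mm above the tile. Origin: centre of the tile's underside, 12 mm above the table; y along the row as for the rack. Fixed
- tailpiece_holder: the grey tile with a peg, on the wooden source rack, on which the tailpiece stands at the start: its place in the row is one of the four, at random. Tile 66 x 66 x 6 mm, in its centre a black upright peg, diameter 12 mm, rising 30 mm above the tile. Origin: centre of the tile's underside, 12 mm above the table; y along the row as for the rack. Fixed
- source_rack: plain plywood board 70 mm (x) by 310 mm (y) by 12 mm high, which carries the four starting tiles in a row at y = +112.5, +37.5, -37.5 and -112.5 mm of its frame. Origin: centre of its underside, on the table; y runs along the row to the left as the robot sees it (the rack may be turned up to 0.2 rad), z up. Fixed. It lies either nearer to the robot or farther away than the target rack
- target_rack: the empty metal rack: board 70 (x) x 310 (y) x 12 mm, with four places at x = 0, y = +112.5, +37.5, -37.5, -112.5 mm of its frame: each a grey tile 66 x 66 x 6 mm (top 18 mm above the table) with a black peg in its centre, diameter 12 mm, 30 mm high. A fitting over a peg rests on the tile. Origin: centre of its underside, on the table; y to the robot's left (yaw up to 0.2 rad), z up. Fixed

How it is judged (in metres and radians):
At the end, for the whole second after the job is handed in: Each fitting stands over the metal rack's peg that mirrors its starting place (leftmost to rightmost and so on), within 22 mm of the peg's centre in the rack's x and y, underside within 4 mm of the tile's top, right way up and upright within 0.1 rad, at rest and released (((y of coupling_holder in the frame of source_rack between 0.0925 and 0.1325 m and y of coupling in the frame of target_rack between -0.1345 and -0.0905 m) or (y of coupling_holder in the frame of source_rack between 0.0175 and 0.0575 m and y of coupling in the frame of target_rack between -0.0595 and -0.0155 m) or (y of coupling_holder in the frame of source_rack between -0.0575 and -0.0175 m and y of coupling in the frame of target_rack between 0.0155 and 0.0595 m) or (y of coupling_holder in the frame of source_rack between -0.1325 and -0.0925 m and y of coupling in the frame of target_rack between 0.0905 and 0.1345 m)) and x of coupling in the frame of target_rack between -0.022 and 0.022 m and z of coupling in the frame of target_rack between 0.014 and 0.022 m and angle between each of coupling, reducer, slip_nut, tailpiece's own z axis and vertical below 0.1 rad and linear speed of each of coupling, reducer, slip_nut, tailpiece below 0.02 m/s and angular speed of each of coupling, reducer, slip_nut, tailpiece below 0.2 rad/s and ((y of reducer_holder in the frame of source_rack between 0.0925 and 0.1325 m and y of reducer in the frame of target_rack between -0.1345 and -0.0905 m) or (y of reducer_holder in the frame of source_rack between 0.0175 and 0.0575 m and y of reducer in the frame of target_rack between -0.0595 and -0.0155 m) or (y of reducer_holder in the frame of source_rack between -0.0575 and -0.0175 m and y of reducer in the frame of target_rack between 0.0155 and 0.0595 m) or (y of reducer_holder in the frame of source_rack between -0.1325 and -0.0925 m and y of reducer in the frame of target_rack between 0.0905 and 0.1345 m)) and x of reducer in the frame of target_rack between -0.022 and 0.022 m and z of reducer in the frame of target_rack between 0.014 and 0.022 m and ((y of slip_nut_holder in the frame of source_rack between 0.0925 and 0.1325 m and y of slip_nut in the frame of target_rack between -0.1345 and -0.0905 m) or (y of slip_nut_holder in the frame of source_rack between 0.0175 and 0.0575 m and y of slip_nut in the frame of target_rack between -0.0595 and -0.0155 m) or (y of slip_nut_holder in the frame of source_rack between -0.0575 and -0.0175 m and y of slip_nut in the frame of target_rack between 0.0155 and 0.0595 m) or (y of slip_nut_holder in the frame of source_rack between -0.1325 and -0.0925 m and y of slip_nut in the frame of target_rack between 0.0905 and 0.1345 m)) and x of slip_nut in the frame of target_rack between -0.022 and 0.022 m and z of slip_nut in the frame of target_rack between 0.014 and 0.022 m and ((y of tailpiece_holder in the frame of source_rack between 0.0925 and 0.1325 m and y of tailpiece in the frame of target_rack between -0.1345 and -0.0905 m) or (y of tailpiece_holder in the frame of source_rack between 0.0175 and 0.0575 m and y of tailpiece in the frame of target_rack between -0.0595 and -0.0155 m) or (y of tailpiece_holder in the frame of source_rack between -0.0575 and -0.0175 m and y of tailpiece in the frame of target_rack between 0.0155 and 0.0595 m) or (y of tailpiece_holder in the frame of source_rack between -0.1325 and -0.0925 m and y of tailpiece in the frame of target_rack between 0.0905 and 0.1345 m)) and x of tailpiece in the frame of target_rack between -0.022 and 0.022 m and z of tailpiece in the frame of target_rack between 0.014 and 0.022 m); the robot touches nothing.
It fails at once if a fitting is tipped over (leaning more than 0.8 rad) (angle between any of coupling, reducer, slip_nut, tailpiece's own z axis and vertical above 0.8 rad).
It also fails if it takes over 112 s, if anything falls off the work surface, if the arm or the gripper's body presses on something with over 40 N, if the wrist force passes 120 N, or if a joint passes its speed limit or range.

## Working session

There is one attempt and no reset: what is moved stays moved. The work goes in short steps, Python scripts to look and compute and a shell command to move; the robot and the scene stay as the last step left them, time stands still between calls to the robot, and variables do not carry over. Pictures are saved under pics/ and viewed, about 12 in all and at most 16, crops included, and the job is handed in when it is done.

```bash
mkdir -p pics
cat > h.py <<'E'
import numpy as np, cv2
from plant import get_obs, capture, close_job
def shot(name,fn):
    c=capture(name); cv2.imwrite('pics/'+fn,cv2.cvtColor(c['color'],cv2.COLOR_RGB2BGR)); return c
def ray(c,u,v,z):
    R=cv2.Rodrigues(np.array(c['rvec'],float))[0]; t=np.array(c['tvec'],float).ravel()
    d=R.T@np.linalg.inv(c['mtx'])@np.array([u,v,1.]); o=-R.T@t
    return o+d*(z-o[2])/d[2]
def proj(c,p):
    return cv2.projectPoints(np.array(p,float).reshape(-1,1,3),np.array(c['rvec'],float),np.array(c['tvec'],float),np.array(c['mtx'],float),None)[0].reshape(-1,2)
E
python3 - <<'E'
from h import *
for n in('scene','top'):
    c=shot(n,n+'1.png'); R=cv2.Rodrigues(np.array(c['rvec'],float))[0]; print(n,(-R.T@np.array(c['tvec']).ravel()).round(),c['mtx'][0][0],R.round(2).tolist())
print(get_obs())
E
```

```text
scene [1031. -299.  688.] 448.73591786286636 [[0.5, 0.87, 0.01], [0.65, -0.36, -0.67], [-0.58, 0.35, -0.74]]
top [363. -15. 924.] 457.6178202495451 [[0.0, -1.0, 0.0], [-0.98, -0.0, -0.19], [0.19, -0.0, -0.98]]
{'time': 0.1, 'joint_positions': array([-1.33900365e+00,  3.42637281e-01,  1.52490312e+00, -1.12393553e-05,
        1.27542295e+00, -1.45991394e-01]), 'dq': array([-4.88462932e-05, -1.20157540e-03, -8.57864089e-05,  5.67448620e-04,
       -1.30280798e-03, -1.06885545e-03]), 'tau': array([ 1.76458303e-03, -4.32003450e+01, -2.44694209e+01,  7.17797340e-02,
        5.26439014e-02, -5.60283740e-05]), 'tool_pos': array([ 193.64778608, -487.85095528,  404.12889794]), 'tcp_rot': array([-3.14023497e+00, -1.88766374e-04,  3.77787223e-01]), 'contact_force': array([-0.16335408,  0.66448114,  0.40125299]), 'moment': array([-0.00489563, -0.0009998 ,  0.08372198]), 'grip_width': 91.64427372995858}
```

View pics/top1.png

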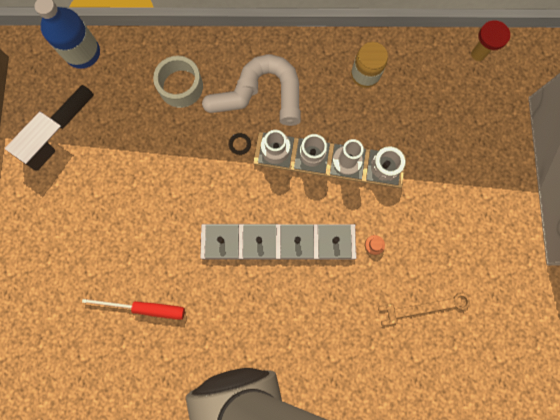

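View pics/scene1.png

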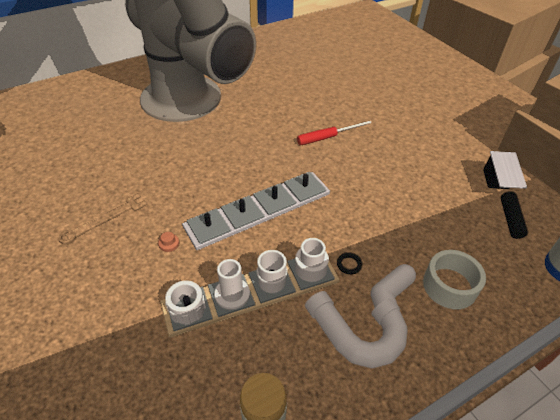

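The wooden rack is the far one. From left to right it holds the reducer (275,145), coupling (314,150), tailpiece (350,157) and slip nut (389,165). The metal rack is nearer, with peg bases at about (222,242) to (336,241). I'll measure both with masks next.

Run:
```python
from h import *
ims=[]
for n,(u0,v0,u1,v1) in (('top',(195,120,415,275)),('scene',(155,165,345,335))):
    c=capture(n); im=cv2.cvtColor(c['color'],cv2.COLOR_RGB2BGR); hsv=cv2.cvtColor(im,cv2.COLOR_BGR2HSV)
    roi=np.zeros(im.shape[:2],np.uint8); roi[v0:v1,u0:u1]=255
    for nm,lo,hi,z in (('white',(0,0,185),(180,60,255),80),('peg',(0,0,0),(180,255,55),18),('grey',(0,0,75),(180,45,170),18)):
        m=cv2.inRange(hsv,lo,hi)&roi
        for k in cv2.findContours(m,cv2.RETR_EXTERNAL,cv2.CHAIN_APPROX_NONE)[0]:
            if cv2.contourArea(k)<(20 if nm=='peg' else 150): continue
            x,y,w,h=cv2.boundingRect(k); r=cv2.minAreaRect(k)
            print(n,nm,(x,y,w,h),np.round(r[0],1),np.round(r[1],1),round(r[2],1),ray(c,*r[0],z).round(0)[:2])
    cv2.imwrite(f'pics/{n}z.png',cv2.resize(im[v0:v1,u0:u1],None,fx=3.5,fy=3.5,interpolation=cv2.INTER_CUBIC))
```

```text
top white (374, 147, 31, 29) [389.8 160.7] [29.  28.3] 45.0 [ 612. -228.]
top white (333, 139, 30, 34) [347.5 155.5] [33. 29.] 90.0 [ 622. -147.]
top white (300, 134, 27, 24) [313.  145.5] [23. 26.] 90.0 [642. -81.]
top white (261, 130, 29, 29) [274.8 144.8] [27.6 28.3] 45.0 [643.  -7.]
top peg (383, 161, 7, 7) [386. 164.] [4.2 7.1] 45.0 [ 623. -235.]
top peg (230, 134, 21, 20) [240.  143.5] [19. 20.] 90.0 [666.  65.]
top grey (318, 225, 34, 33) [334.5 241. ] [32. 33.] 90.0 [ 464. -126.]
top grey (280, 225, 34, 33) [296.5 241. ] [32. 33.] 90.0 [464. -51.]
top grey (243, 225, 34, 33) [259.5 241. ] [32. 33.] 90.0 [464.  23.]
top grey (205, 225, 34, 33) [221.5 241. ] [32. 33.] 90.0 [463.  98.]
top grey (295, 139, 34, 34) [311.8 155.6] [30.4 29.8] 9.5 [641. -83.]
scene white (166, 281, 36, 33) [183.5 295.9] [32.7 33.9] 29.7 [ 634. -235.]
scene white (217, 259, 24, 35) [232.5 274. ] [33.9 22.8] 57.7 [ 635. -150.]
scene white (258, 250, 29, 31) [272.8 262.8] [30.5 25.8] 47.7 [647. -82.]
scene white (301, 238, 28, 27) [314.4 249.8] [26.8 22.4] 63.4 [659.  -7.]
scene white (183, 172, 147, 75
[... 499 characters left out ...]
316. ] [49.6 25. ] 56.3 [747. -36.]
scene grey (166, 287, 46, 43) [187.5 308. ] [31.9 40.8] 71.6 [ 619. -231.]
scene grey (171, 286, 26, 21) [184.  297.2] [17.8 26.2] 68.2 [ 596. -228.]
scene grey (208, 272, 47, 43) [230.1 291.3] [40.5 38.6] 71.6 [ 625. -154.]
scene grey (249, 265, 46, 37) [270.4 280.1] [37.7 36.3] 65.6 [639. -82.]
scene grey (288, 249, 46, 40) [310.4 265.8] [39.  37.7] 67.6 [648.  -3.]
scene grey (186, 209, 46, 35) [208.3 225.5] [27.4 38.2] 66.8 [ 467. -126.]
scene grey (220, 196, 45, 33) [241.9 211.9] [26.5 37.5] 67.4 [467. -52.]
scene grey (253, 183, 44, 32) [274.5 198.5] [25.9 37. ] 67.4 [467.  24.]
scene grey (284, 172, 42, 30) [304.4 186.3] [25.2 35.8] 67.2 [467.  98.]
```

View pics/topz.png

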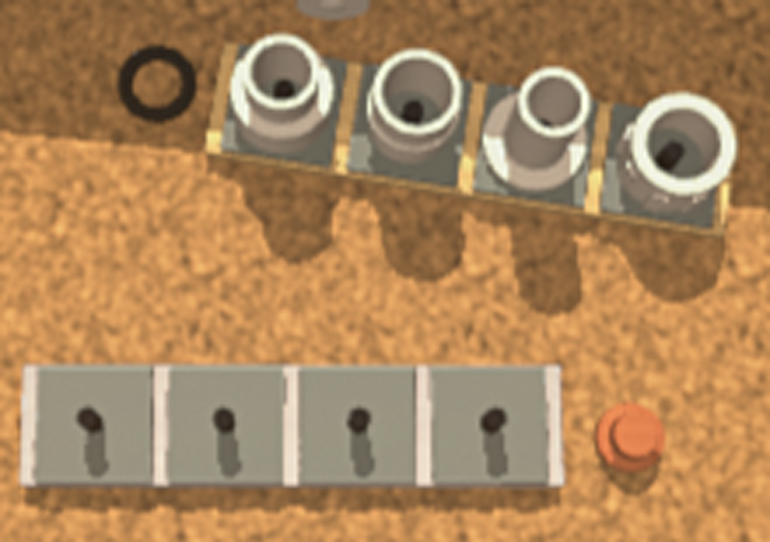

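View pics/scenez.png

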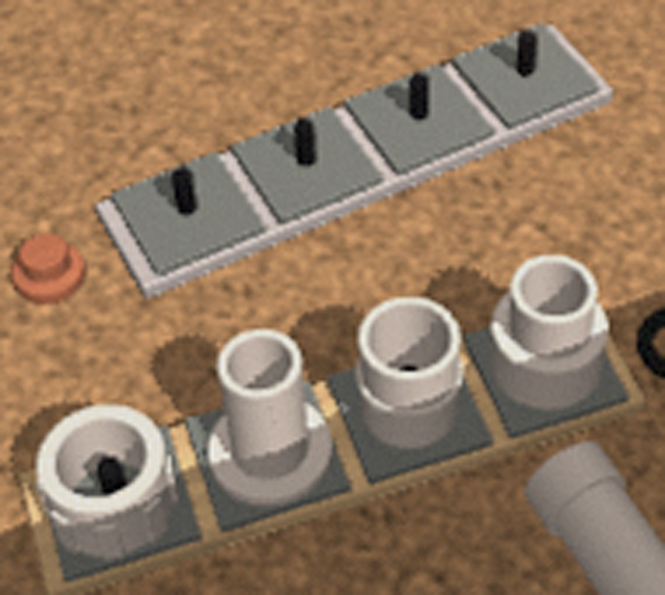

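Run:
```python
from h import *
t=capture('top');s=capture('scene')
P=dict(red=((282,80),(553,299),80),coup=((415,90),(410,345),78),tail=((554,102),(260,370),94),nut=((684,144),(105,460),58))
C=[]
for k,(a,b,z) in P.items():
    A=ray(t,a[0]/3.5+195,a[1]/3.5+120,z)[:2];B=ray(s,b[0]/3.5+155,b[1]/3.5+165,z)[:2];C.append((A+B)/2);print(k,A.round(1),B.round(1),C[-1].round(1))
C=np.array(C);p=np.polyfit(C[:,1],C[:,0],1);print(p, np.linalg.norm(np.diff(C,axis=0),axis=1))
# ptrap front end
print(ray(t,290,120,40),ray(s,318,300,50))
```

```text
red [646.9  -8.7] [658.6  -9.6] [652.7  -9.1]
coup [642.1 -82.1] [646.9 -82.9] [644.5 -82.5]
tail [ 630.3 -155.9] [ 635.4 -155.1] [ 632.8 -155.5]
nut [ 617.6 -234.4] [ 621.5 -230.5] [ 619.6 -232.4]
[1.49755880e-01 6.55362069e+02] [73.83180853 73.90324334 78.05388909]
[709.26100709 -37.59923358  40.        ] [729.940021   -43.66986764  50.        ]
```

```bash
cat >> h.py <<'E'
from scipy.spatial.transform import Rotation as Ro
def go(x,y,z,yaw,o=None):
    o=o or get_obs(); R=Ro.from_euler('xyz',o['tcp_rot']); T=Ro.from_euler('xyz',[np.pi,0,yaw])
    print('shift',(R.inv().apply(np.array([x,y,z])-o['tool_pos'])/1000).round(4),'rot',(R.inv()*T).as_rotvec().round(4),'len',np.linalg.norm(np.array([x,y,z])-o['tool_pos']).round())
E
python3 -c "
from h import *
go(620,-232,340,1.421)"
```

```text
shift [ 0.4907 -0.0806  0.0646] rot [-4.0000e-04 -3.0000e-04 -1.0432e+00] len 501.0
```

```bash
python3 -m pendant '[[[0.36,-0.06,0.045],[0,0,-1.043],0.0918],[[0.36,-0.06,0.045],[0,0,-1.043],0.0918],[[0.36,-0.06,0.045],[0,0,-1.043],0.0918],[[0.36,-0.06,0.045],[0,0,-1.043],0.0918],[[0.36,-0.06,0.045],[0,0,-1.043],0.0918],[[0.36,-0.06,0.045],[0,0,-1.043],0.0918],[[0.36,-0.06,0.045],[0,0,-1.043],0.0918],[[0.36,-0.06,0.045],[0,0,-1.043],0.0918],[[0.36,-0.06,0.045],[0,0,-1.043],0.0918],[[0.36,-0.06,0.045],[0,0,-1.043],0.0918]]'
python3 -c "
from h import *
go(620,-232,340,1.421)"
```

```text
time: 1.13
tool_pos: [510.3, -295.6, 358.4]
tcp_rot: [3.141, -0.002, 1.428]
contact_force: [-0.9, 0.6, -0.3]
grip_width: 92.0
shift [0.0785 0.0996 0.0186] rot [ 0.0006 -0.0021  0.0075] len 128.0
```

```bash
python3 -m pendant '[[[0.0785,0.0996,0.0186],[0,0,0.007],0.0918],[[0.0785,0.0996,0.0186],[0,0,0.007],0.0918],[[0.0785,0.0996,0.0186],[0,0,0.007],0.0918],[[0.0785,0.0996,0.0186],[0,0,0.007],0.0918],[[0.0785,0.0996,0.0186],[0,0,0.007],0.0918],[[0.0785,0.0996,0.0186],[0,0,0.007],0.0918]]'
python3 -c "
from h import *
go(620,-232,209,1.421)
a=shot('scene','s2.png')"
```

```text
time: 1.63
tool_pos: [616.1, -236.8, 340.7]
tcp_rot: [-3.14, 0.0, 1.414]
contact_force: [-0.5, 0.5, 1.6]
grip_width: 91.6
shift [0.0054 0.0033 0.1317] rot [-0.0012  0.0003 -0.0067] len 132.0
```

View pics/s2.png

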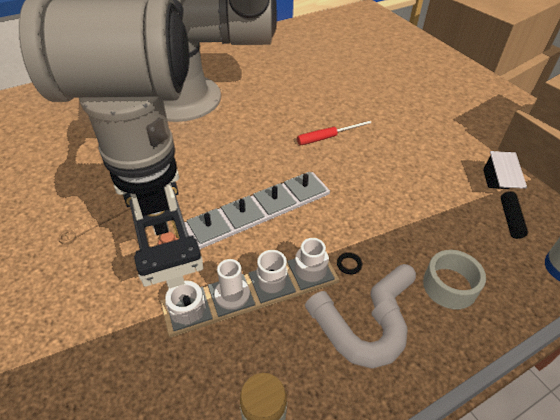

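The jaws lie across the rack, above the nut at (185,300). Descending to grip it.

```bash
python3 -m pendant '[[[0.0054,0.0033,0.03],[0,0,-0.006],0.0918],[[0.0054,0.0033,0.06],[0,0,-0.006],0.0918],[[0.0054,0.0033,0.09],[0,0,-0.006],0.0918],[[0.0054,0.0033,0.12],[0,0,-0.006],0.0918],[[0.0054,0.0033,0.131],[0,0,-0.006],0.0918],[[0.0054,0.0033,0.131],[0,0,-0.006],0.0918],[[0.0054,0.0033,0.131],[0,0,-0.006],0.0918]]'
python3 -c "
from h import *
go(620,-232,209,1.421)"
python3 -m pendant '[[[0,0,0],[0,0,0],0.07],[[0,0,0],[0,0,0],0.05],[[0,0,0],[0,0,0],0.03],[[0,0,0],[0,0,0],0.03],[[0,0,0],[0,0,0],0.03],[[0,0,0],[0,0,0],0.03],[[0,0,0],[0,0,0],0.03],[[0,0,0],[0,0,0],0.03],[[0,0,0],[0,0,0],0.03],[[0,0,0],[0,0,0],0.03]]'
```

```text
time: 2.27
tool_pos: [620.2, -232.9, 211.2]
tcp_rot: [3.141, 0.0, 1.418]
contact_force: [0.0, 0.0, -0.3]
grip_width: 91.8
shift [ 0.0009 -0.0004  0.0022] rot [ 0.0007  0.0004 -0.0026] len 2.0
time: 3.1
tool_pos: [620.5, -231.8, 210.7]
tcp_rot: [3.141, 0.0, 1.42]
contact_force: [-1.0, 1.0, 5.7]
grip_width: 59.1
```

```bash
python3 -m pendant '[[[0,0,-0.02],[0,0,0],0.03],[[0,0,-0.05],[0,0,0],0.03],[[0,0,-0.08],[0,0,0],0.03],[[0,0,-0.11],[0,0,0],0.03],[[0,0,-0.13],[0,0,0],0.03],[[0,0,-0.13],[0,0,0],0.03],[[0,0,-0.13],[0,0,0],0.03]]'
python3 -c "
from h import *
a=shot('scene','s3.png');b=shot('top','t3.png')
cv2.imwrite('pics/st3.png',np.hstack([cv2.imread('pics/s3.png')[150:350,100:400],cv2.imread('pics/t3.png')[100:300,180:480]]))
go(465.5,98,340,1.571)"
```

```text
time: 3.68
tool_pos: [620.6, -231.8, 340.7]
tcp_rot: [3.14, 0.001, 1.42]
contact_force: [-0.2, -0.0, -0.5]
grip_width: 58.8
shift [ 0.3027 -0.2025 -0.001 ] rot [-0.0028 -0.0011 -0.1512] len 364.0
```

View pics/st3.png

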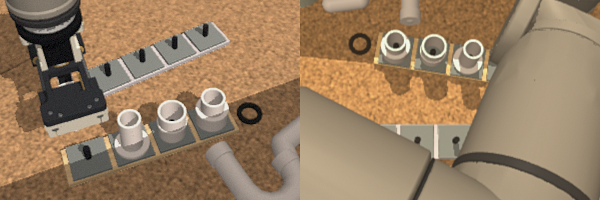

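The nut is off its tile and in the jaws (opening 58.8 mm). Next I'll carry it over the leftmost target peg.

```bash
python3 -m pendant '[[[0.030,-0.020,0],[0,0,-0.015],0.03],[[0.064,-0.043,0],[0,0,-0.03],0.03],[[0.098,-0.066,0],[0,0,-0.05],0.03],[[0.132,-0.088,0],[0,0,-0.07],0.03],[[0.166,-0.111,0],[0,0,-0.09],0.03],[[0.200,-0.134,0],[0,0,-0.1],0.03],[[0.234,-0.157,0],[0,0,-0.12],0.03],[[0.265,-0.178,0],[0,0,-0.135],0.03],[[0.290,-0.195,0],[0,0,-0.15],0.03],[[0.3027,-0.2025,0],[0,0,-0.151],0.03]]'
python3 -m pendant '[[[0,0,0],[0,0,0],0.03],[[0,0,0],[0,0,0],0.03],[[0,0,0],[0,0,0],0.03]]'
python3 -c "
from h import *
go(465.5,98,211,1.571)
a=shot('scene','s4.png');b=shot('top','t4.png')
cv2.imwrite('pics/st4.png',np.hstack([cv2.imread('pics/s4.png')[80:280,130:430],cv2.imread('pics/t4.png')[100:300,180:480]]))
"
```

```text
time: 4.62
tool_pos: [463.4, 100.5, 338.4]
tcp_rot: [-3.137, -0.001, 1.574]
contact_force: [-0.3, -0.6, -0.5]
grip_width: 58.9
time: 4.87
tool_pos: [466.1, 97.3, 339.2]
tcp_rot: [-3.14, 0.001, 1.571]
contact_force: [-0.1, -0.5, -0.6]
grip_width: 58.9
shift [ 0.0007 -0.0004  0.1282] rot [-0.0014  0.0005 -0.0003] len 128.0
```

View pics/st4.png

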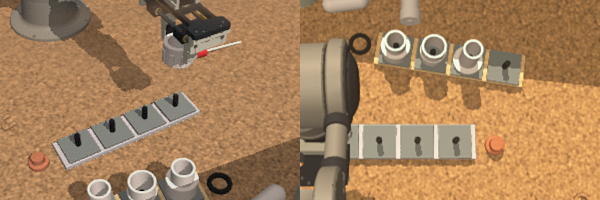

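The nut hangs level in the jaws above the leftmost peg at (305,175) in the scene view, and nothing was disturbed. Lowering, releasing and rising.

```bash
python3 -m pendant '[[[0,0,0.03],[0,0,0],0.03],[[0,0,0.06],[0,0,0],0.03],[[0,0,0.085],[0,0,0],0.03],[[0,0,0.1],[0,0,0],0.03],[[0,0,0.11],[0,0,0],0.03],[[0,0,0.12],[0,0,0],0.03],[[0,0,0.125],[0,0,0],0.03],[[0,0,0.127],[0,0,0],0.03],[[0,0,0.128],[0,0,0],0.03],[[0,0,0.128],[0,0,0],0.03]]'
python3 -m pendant '[[[0,0,0],[0,0,0],0.065],[[0,0,0],[0,0,0],0.075],[[0,0,0],[0,0,0],0.085],[[0,0,0],[0,0,0],0.0918],[[0,0,0],[0,0,0],0.0918],[[0,0,0],[0,0,0],0.0918]]'
python3 -m pendant '[[[0,0,-0.02],[0,0,0],0.0918],[[0,0,-0.05],[0,0,0],0.0918],[[0,0,-0.085],[0,0,0],0.0918],[[0,0,-0.12],[0,0,0],0.0918],[[0,0,-0.128],[0,0,0],0.0918],[[0,0,-0.128],[0,0,0],0.0918]]'
python3 -c "
from h import *
go(633,-155,340,1.421)
a=shot('scene','s5.png')"
```

```text
time: 5.8
tool_pos: [466.1, 97.5, 212.3]
tcp_rot: [3.141, 0.0, 1.57]
contact_force: [-0.0, -0.6, -1.6]
grip_width: 59.3
time: 6.3
tool_pos: [465.8, 97.9, 212.2]
tcp_rot: [3.141, 0.0, 1.571]
contact_force: [0.0, -0.3, -0.9]
grip_width: 90.8
time: 6.8
tool_pos: [466.3, 97.9, 342.8]
tcp_rot: [3.135, -0.0, 1.571]
contact_force: [-0.1, 0.4, 0.3]
grip_width: 91.9
shift [-0.253   0.1666  0.0038] rot [ 0.0063 -0.0007  0.1499] len 303.0
```

View pics/s5.png

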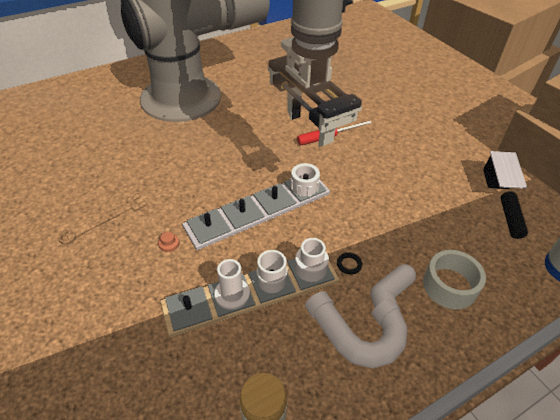

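The nut stands over the leftmost metal peg at (305,181). Next is the tailpiece.

```bash
python3 -m pendant '[[[-0.253,0.1666,0.004],[0.005,0,0.15],0.085],[[-0.253,0.1666,0.004],[0.005,0,0.15],0.085],[[-0.253,0.1666,0.004],[0.005,0,0.15],0.085],[[-0.253,0.1666,0.004],[0.005,0,0.15],0.085],[[-0.253,0.1666,0.004],[0.005,0,0.15],0.085],[[-0.253,0.1666,0.004],[0.005,0,0.15],0.085],[[-0.253,0.1666,0.004],[0.005,0,0.15],0.085],[[-0.253,0.1666,0.004],[0.005,0,0.15],0.085],[[-0.253,0.1666,0.004],[0.005,0,0.15],0.085],[[-0.253,0.1666,0.004],[0.005,0,0.15],0.085]]'
python3 -m pendant '[[[0,0,0],[0,0,0],0.085],[[0,0,0],[0,0,0],0.085]]'
python3 -c "
from h import *
go(633,-155,232,1.421)"
```

```text
time: 7.68
tool_pos: [632.0, -155.4, 333.0]
tcp_rot: [-3.132, -0.001, 1.42]
contact_force: [-1.6, 0.4, -0.1]
grip_width: 84.9
time: 7.85
tool_pos: [631.9, -153.6, 335.5]
tcp_rot: [-3.135, -0.0, 1.422]
contact_force: [-0.5, 0.5, 0.2]
grip_width: 84.7
shift [-0.0012  0.002   0.1035] rot [-0.0066 -0.0001  0.0013] len 104.0
```

```bash
python3 -m pendant '[[[-0.001,0.001,0.03],[-0.006,0,0],0.085],[[-0.001,0.001,0.06],[-0.006,0,0],0.085],[[-0.001,0.001,0.085],[-0.006,0,0],0.085],[[-0.001,0.001,0.1],[-0.006,0,0],0.085],[[-0.001,0.001,0.103],[-0.006,0,0],0.085],[[-0.001,0.001,0.103],[-0.006,0,0],0.085]]'
python3 -m pendant '[[[0,0,0],[0,0,0],0.06],[[0,0,0],[0,0,0],0.045],[[0,0,0],[0,0,0],0.02],[[0,0,0],[0,0,0],0.02],[[0,0,0],[0,0,0],0.02],[[0,0,0],[0,0,0],0.02],[[0,0,0],[0,0,0],0.02],[[0,0,0],[0,0,0],0.02],[[0,0,0],[0,0,0],0.02],[[0,0,0],[0,0,0],0.02]]'
python3 -m pendant '[[[0,0,-0.02],[0,0,0],0.02],[[0,0,-0.05],[0,0,0],0.02],[[0,0,-0.08],[0,0,0],0.02],[[0,0,-0.105],[0,0,0],0.02],[[0,0,-0.115],[0,0,0],0.02],[[0,0,-0.115],[0,0,0],0.02],[[0,0,-0.115],[0,0,0],0.02],[[0,0,-0.115],[0,0,0],0.02]]'
python3 -c "
from h import *
go(465.5,23.5,347,1.571)"
```

```text
time: 8.35
tool_pos: [632.4, -155.1, 232.5]
tcp_rot: [-3.141, -0.0, 1.422]
contact_force: [-0.2, 0.0, 0.2]
grip_width: 85.1
time: 9.18
tool_pos: [632.7, -156.3, 233.2]
tcp_rot: [3.141, 0.0, 1.421]
contact_force: [-0.9, -0.5, 1.3]
grip_width: 38.2
time: 9.85
tool_pos: [632.3, -156.1, 345.8]
tcp_rot: [-3.139, -0.0, 1.421]
contact_force: [0.9, -0.4, -0.1]
grip_width: 38.5
shift [ 0.1526 -0.1917 -0.0007] rot [-0.0025 -0.0005 -0.1502] len 245.0
```

```bash
python3 -m pendant '[[[0.018,-0.023,0],[0,0,-0.02],0.02],[[0.04,-0.05,0],[0,0,-0.04],0.02],[[0.062,-0.078,0],[0,0,-0.06],0.02],[[0.084,-0.105,0],[0,0,-0.08],0.02],[[0.106,-0.133,0],[0,0,-0.1],0.02],[[0.128,-0.161,0],[0,0,-0.12],0.02],[[0.145,-0.182,0],[0,0,-0.14],0.02],[[0.1526,-0.1917,0],[0,0,-0.15],0.02],[[0.1526,-0.1917,0],[0,0,-0.15],0.02],[[0.1526,-0.1917,0],[0,0,-0.15],0.02]]'
python3 -c "
from h import *
go(465.5,23.5,233,1.571)
a=shot('scene','s6.png')
cv2.imwrite('pics/s6c.png',cv2.resize(cv2.imread('pics/s6.png')[60:320,130:400],None,fx=2,fy=2))"
```

```text
time: 10.68
tool_pos: [466.1, 23.4, 347.2]
tcp_rot: [3.141, 0.001, 1.571]
contact_force: [1.0, 0.3, 0.0]
grip_width: 38.1
shift [ 0.0002 -0.0007  0.1142] rot [0.0004 0.0009 0.0005] len 114.0
```

View pics/s6c.png

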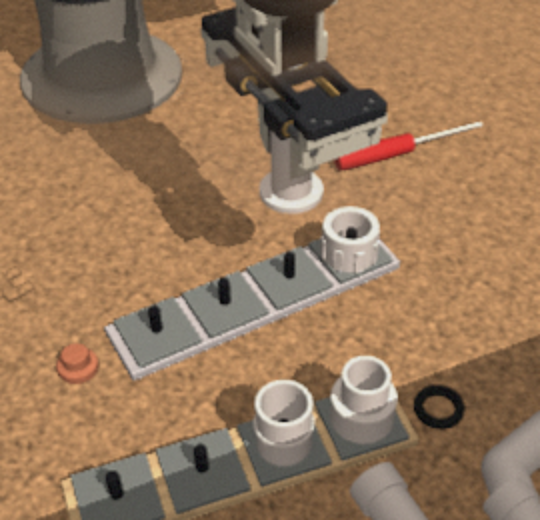

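The tailpiece is held upright, flange at (292,190) in the crop, above the second peg from the left. The nut's base is flush on its tile. Lowering the tailpiece.

```bash
python3 -m pendant '[[[0,0,0.03],[0,0,0],0.02],[[0,0,0.055],[0,0,0],0.02],[[0,0,0.075],[0,0,0],0.02],[[0,0,0.09],[0,0,0],0.02],[[0,0,0.1],[0,0,0],0.02],[[0,0,0.108],[0,0,0],0.02],[[0,0,0.112],[0,0,0],0.02],[[0,0,0.1138],[0,0,0],0.02],[[0,0,0.1138],[0,0,0],0.02],[[0,0,0.1138],[0,0,0],0.02]]'
python3 -m pendant '[[[0,0,0],[0,0,0],0.045],[[0,0,0],[0,0,0],0.055],[[0,0,0],[0,0,0],0.07],[[0,0,0],[0,0,0],0.08],[[0,0,0],[0,0,0],0.08],[[0,0,0],[0,0,0],0.08]]'
python3 -m pendant '[[[0,0,-0.02],[0,0,0],0.08],[[0,0,-0.05],[0,0,0],0.08],[[0,0,-0.085],[0,0,0],0.08],[[0,0,-0.11],[0,0,0],0.08],[[0,0,-0.11],[0,0,0],0.08],[[0,0,-0.11],[0,0,0],0.08],[[0,0,-0.11],[0,0,0],0.08]]'
python3 -c "
from h import *
go(644,-82.5,340,1.421)"
```

```text
time: 11.57
tool_pos: [466.4, 23.1, 234.5]
tcp_rot: [3.14, 0.001, 1.571]
contact_force: [-0.2, 0.4, -0.3]
grip_width: 38.2
time: 12.07
tool_pos: [466.0, 23.3, 234.2]
tcp_rot: [3.14, 0.001, 1.571]
contact_force: [-0.8, -0.6, -0.8]
grip_width: 73.7
time: 12.65
tool_pos: [465.5, 23.4, 343.4]
tcp_rot: [-3.141, 0.0, 1.571]
contact_force: [0.4, 0.4, -0.3]
grip_width: 79.8
shift [-0.1059  0.1785  0.0034] rot [-1.000e-04  5.000e-04  1.498e-01] len 208.0
```

Coupling: grip it 45 mm up, which puts the TCP at z = 222.

```bash
python3 -m pendant '[[[-0.106,0.1785,0.003],[0,0,0.15],0.085],[[-0.106,0.1785,0.003],[0,0,0.15],0.085],[[-0.106,0.1785,0.003],[0,0,0.15],0.085],[[-0.106,0.1785,0.003],[0,0,0.15],0.085],[[-0.106,0.1785,0.003],[0,0,0.15],0.085],[[-0.106,0.1785,0.003],[0,0,0.15],0.085],[[-0.106,0.1785,0.003],[0,0,0.15],0.085],[[-0.106,0.1785,0.003],[0,0,0.15],0.085]]'
python3 -m pendant '[[[0,0,0.03],[0,0,0],0.085],[[0,0,0.06],[0,0,0],0.085],[[0,0,0.09],[0,0,0],0.085],[[0,0,0.11],[0,0,0],0.085],[[0,0,0.118],[0,0,0],0.085],[[0,0,0.118],[0,0,0],0.085],[[0,0,0.118],[0,0,0],0.085]]'
python3 -c "
from h import *
go(644,-82.5,222,1.421)
a=shot('scene','s7.png')
cv2.imwrite('pics/s7c.png',cv2.resize(cv2.imread('pics/s7.png')[60:340,130:400],None,fx=2,fy=2))"
```

```text
time: 13.32
tool_pos: [643.9, -82.5, 338.9]
tcp_rot: [-3.138, -0.0, 1.421]
contact_force: [-0.3, 0.7, 0.6]
grip_width: 85.5
time: 13.9
tool_pos: [644.4, -82.2, 224.3]
tcp_rot: [3.14, 0.0, 1.421]
contact_force: [-0.1, -0.0, 0.5]
grip_width: 84.7
shift [-0.0003 -0.0003  0.0023] rot [0.0017 0.0005 0.0004] len 2.0
```

View pics/s7c.png

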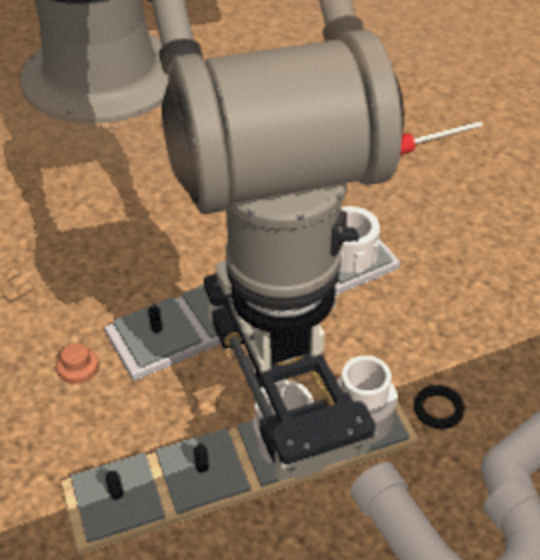

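The fingers straddle the coupling at (288,400) and clear the reducer at (368,390). Closing and lifting.

```bash
python3 -m pendant '[[[0,0,0],[0,0,0],0.06],[[0,0,0],[0,0,0],0.045],[[0,0,0],[0,0,0],0.02],[[0,0,0],[0,0,0],0.02],[[0,0,0],[0,0,0],0.02],[[0,0,0],[0,0,0],0.02],[[0,0,0],[0,0,0],0.02],[[0,0,0],[0,0,0],0.02],[[0,0,0],[0,0,0],0.02],[[0,0,0],[0,0,0],0.02]]'
python3 -m pendant '[[[0,0,-0.02],[0,0,0],0.02],[[0,0,-0.05],[0,0,0],0.02],[[0,0,-0.08],[0,0,0],0.02],[[0,0,-0.105],[0,0,0],0.02],[[0,0,-0.118],[0,0,0],0.02],[[0,0,-0.118],[0,0,0],0.02],[[0,0,-0.118],[0,0,0],0.02],[[0,0,-0.118],[0,0,0],0.02]]'
python3 -c "
from h import *
go(465.5,-51.5,341,1.571)"
```

```text
time: 14.78
tool_pos: [644.5, -82.7, 223.4]
tcp_rot: [3.141, 0.0, 1.421]
contact_force: [-1.4, 0.3, 3.1]
grip_width: 48.9
time: 15.45
tool_pos: [644.1, -82.6, 339.5]
tcp_rot: [-3.14, 0.0, 1.421]
contact_force: [-0.4, 0.1, 0.5]
grip_width: 48.8
shift [ 0.004  -0.1812 -0.0012] rot [-1.600e-03  1.000e-04 -1.502e-01] len 181.0
```

```bash
python3 -m pendant '[[[0.001,-0.025,0],[0,0,-0.02],0.02],[[0.001,-0.055,0],[0,0,-0.05],0.02],[[0.002,-0.085,0],[0,0,-0.07],0.02],[[0.003,-0.115,0],[0,0,-0.1],0.02],[[0.003,-0.145,0],[0,0,-0.12],0.02],[[0.004,-0.17,0],[0,0,-0.14],0.02],[[0.004,-0.181,0],[0,0,-0.15],0.02],[[0.004,-0.181,0],[0,0,-0.15],0.02],[[0.004,-0.181,0],[0,0,-0.15],0.02],[[0.004,-0.181,0],[0,0,-0.15],0.02]]'
python3 -c "
from h import *
go(465.5,-51.5,223.4,1.571)
a=shot('scene','s8.png')
cv2.imwrite('pics/s8c.png',cv2.resize(cv2.imread('pics/s8.png')[60:340,130:400],None,fx=2,fy=2))"
```

```text
time: 16.28
tool_pos: [466.7, -51.9, 340.5]
tcp_rot: [3.141, 0.001, 1.57]
contact_force: [0.2, 0.7, 0.2]
grip_width: 48.5
shift [ 0.0004 -0.0013  0.1171] rot [ 0.0008  0.0005 -0.0007] len 117.0
```

View pics/s8c.png

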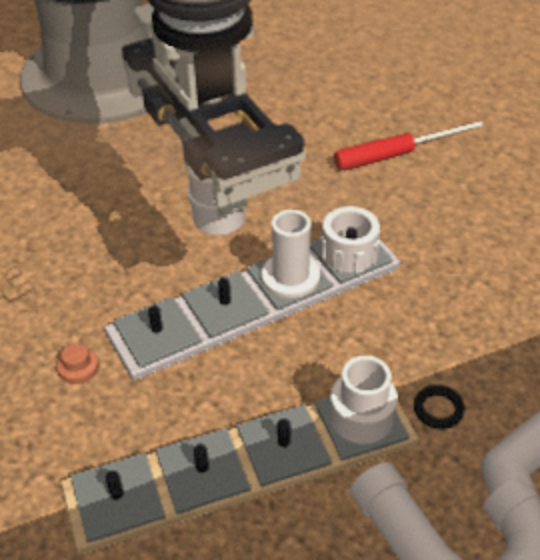

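The tailpiece stands upright at (291,275) in the crop. The coupling hangs level over the third peg at (225,290). Lowering it.

```bash
python3 -m pendant '[[[0,-0.001,0.03],[0,0,0],0.02],[[0,-0.001,0.055],[0,0,0],0.02],[[0,-0.001,0.078],[0,0,0],0.02],[[0,-0.001,0.093],[0,0,0],0.02],[[0,-0.001,0.103],[0,0,0],0.02],[[0,-0.001,0.111],[0,0,0],0.02],[[0,-0.001,0.115],[0,0,0],0.02],[[0,-0.001,0.117],[0,0,0],0.02],[[0,-0.001,0.117],[0,0,0],0.02],[[0,-0.001,0.117],[0,0,0],0.02]]'
python3 -m pendant '[[[0,0,0],[0,0,0],0.055],[[0,0,0],[0,0,0],0.065],[[0,0,0],[0,0,0],0.075],[[0,0,0],[0,0,0],0.085],[[0,0,0],[0,0,0],0.085],[[0,0,0],[0,0,0],0.085]]'
python3 -m pendant '[[[0,0,-0.02],[0,0,0],0.085],[[0,0,-0.05],[0,0,0],0.085],[[0,0,-0.085],[0,0,0],0.085],[[0,0,-0.117],[0,0,0],0.085],[[0,0,-0.117],[0,0,0],0.085],[[0,0,-0.117],[0,0,0],0.085],[[0,0,-0.117],[0,0,0],0.085]]'
python3 -c "
from h import *
t=capture('top')
hsv=cv2.cvtColor(t['color'],cv2.COLOR_RGB2HSV)
go(655,-9,341,1.421)"
```

```text
time: 17.17
tool_pos: [465.5, -51.8, 224.5]
tcp_rot: [3.14, 0.001, 1.571]
contact_force: [-0.5, 0.2, -0.2]
grip_width: 48.6
time: 17.67
tool_pos: [465.2, -51.7, 224.2]
tcp_rot: [3.14, 0.001, 1.571]
contact_force: [-0.9, -0.2, 0.4]
grip_width: 82.9
time: 18.25
tool_pos: [464.7, -51.5, 340.6]
tcp_rot: [3.141, 0.0, 1.571]
contact_force: [-0.5, 0.1, 0.0]
grip_width: 85.2
shift [ 0.0426  0.1904 -0.0012] rot [-1.200e-03  1.000e-04  1.497e-01] len 195.0
```

Reducer: grip the upper part with the TCP at z = 231, so the fingertips stop about 3 mm above the step.

```bash
python3 -m pendant '[[[0.0426,0.1904,0],[0,0,0.15],0.085],[[0.0426,0.1904,0],[0,0,0.15],0.085],[[0.0426,0.1904,0],[0,0,0.15],0.085],[[0.0426,0.1904,0],[0,0,0.15],0.085],[[0.0426,0.1904,0],[0,0,0.15],0.085],[[0.0426,0.1904,0],[0,0,0.15],0.085],[[0.0426,0.1904,0],[0,0,0.15],0.085],[[0.0426,0.1904,0],[0,0,0.15],0.085]]'
python3 -m pendant '[[[0,0,0.03],[0,0,0],0.085],[[0,0,0.06],[0,0,0],0.085],[[0,0,0.085],[0,0,0],0.085],[[0,0,0.1],[0,0,0],0.085],[[0,0,0.109],[0,0,0],0.085],[[0,0,0.109],[0,0,0],0.085],[[0,0,0.109],[0,0,0],0.085],[[0,0,0.109],[0,0,0],0.085]]'
python3 -m pendant '[[[0,0,0],[0,0,0],0.06],[[0,0,0],[0,0,0],0.045],[[0,0,0],[0,0,0],0.02],[[0,0,0],[0,0,0],0.02],[[0,0,0],[0,0,0],0.02],[[0,0,0],[0,0,0],0.02],[[0,0,0],[0,0,0],0.02],[[0,0,0],[0,0,0],0.02],[[0,0,0],[0,0,0],0.02],[[0,0,0],[0,0,0],0.02]]'
```

```text
time: 18.97
tool_pos: [654.7, -9.1, 339.2]
tcp_rot: [-3.139, 0.001, 1.421]
contact_force: [-0.6, -0.0, 0.1]
grip_width: 85.0
time: 19.63
tool_pos: [655.7, -9.3, 233.9]
tcp_rot: [3.138, 0.0, 1.421]
contact_force: [0.2, 1.3, -0.0]
grip_width: 85.5
time: 20.47
tool_pos: [655.4, -9.1, 232.2]
tcp_rot: [3.141, 0.0, 1.421]
contact_force: [-1.7, 0.2, 2.0]
grip_width: 42.4
```

```bash
python3 -m pendant '[[[0,0,-0.02],[0,0,0],0.02],[[0,0,-0.05],[0,0,0],0.02],[[0,0,-0.08],[0,0,0],0.02],[[0,0,-0.105],[0,0,0],0.02],[[0,0,-0.115],[0,0,0],0.02],[[0,0,-0.115],[0,0,0],0.02],[[0,0,-0.115],[0,0,0],0.02],[[0,0,-0.115],[0,0,0],0.02]]'
python3 -c "
from h import *
go(465.5,-126,347,1.571)"
```

```text
time: 21.13
tool_pos: [655.1, -9.0, 344.8]
tcp_rot: [-3.139, 0.001, 1.421]
contact_force: [-0.5, -0.3, -1.0]
grip_width: 42.2
shift [-0.144  -0.1699 -0.0016] rot [-0.0027  0.0003 -0.1502] len 223.0
```

```bash
python3 -m pendant '[[[-0.018,-0.021,0],[0,0,-0.02],0.02],[[-0.04,-0.047,0],[0,0,-0.04],0.02],[[-0.062,-0.073,0],[0,0,-0.06],0.02],[[-0.084,-0.099,0],[0,0,-0.08],0.02],[[-0.106,-0.125,0],[0,0,-0.1],0.02],[[-0.128,-0.151,0],[0,0,-0.13],0.02],[[-0.144,-0.17,0],[0,0,-0.15],0.02],[[-0.144,-0.17,0],[0,0,-0.15],0.02],[[-0.144,-0.17,0],[0,0,-0.15],0.02],[[-0.144,-0.17,0],[0,0,-0.15],0.02]]'
python3 -c "
from h import *
go(465.5,-126,232.4,1.571)
a=shot('scene','s9.png')
cv2.imwrite('pics/s9c.png',cv2.resize(cv2.imread('pics/s9.png')[60:340,130:400],None,fx=2,fy=2))"
```

```text
time: 21.97
tool_pos: [466.1, -126.0, 346.3]
tcp_rot: [3.142, -0.0, 1.57]
contact_force: [0.5, -0.1, -0.7]
grip_width: 42.1
shift [-1.000e-04 -6.000e-04  1.139e-01] rot [ 0.0001 -0.0002 -0.0009] len 114.0
```

View pics/s9c.png

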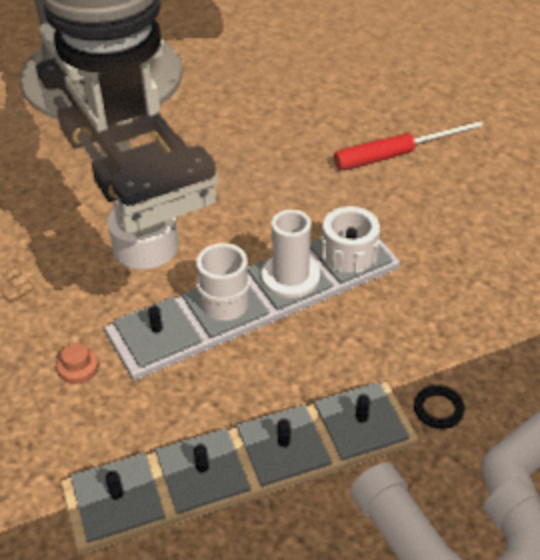

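The coupling is down on its tile at (223,300). The reducer hangs level above the last peg at (155,320). After releasing it I'll rise and back the arm off to the right.

```bash
python3 -m pendant '[[[0,0,0.03],[0,0,0],0.02],[[0,0,0.055],[0,0,0],0.02],[[0,0,0.075],[0,0,0],0.02],[[0,0,0.09],[0,0,0],0.02],[[0,0,0.1],[0,0,0],0.02],[[0,0,0.108],[0,0,0],0.02],[[0,0,0.112],[0,0,0],0.02],[[0,0,0.1138],[0,0,0],0.02],[[0,0,0.1138],[0,0,0],0.02],[[0,0,0.1138],[0,0,0],0.02]]'
python3 -m pendant '[[[0,0,0],[0,0,0],0.05],[[0,0,0],[0,0,0],0.06],[[0,0,0],[0,0,0],0.07],[[0,0,0],[0,0,0],0.08],[[0,0,0],[0,0,0],0.08],[[0,0,0],[0,0,0],0.08]]'
python3 -m pendant '[[[0,0,-0.02],[0,0,0],0.08],[[0,0,-0.05],[0,0,0],0.08],[[0,0,-0.085],[0,0,0],0.08],[[0,0,-0.115],[0,0,0],0.08],[[0,0,-0.14],[0,0,0],0.08],[[0,0,-0.16],[0,0,0],0.08],[[0,0,-0.16],[0,0,0],0.08],[[0,0,-0.16],[0,0,0],0.08]]'
python3 -m pendant '[[[-0.03,-0.02,0],[0,0,0],0.08],[[-0.07,-0.04,0],[0,0,0],0.08],[[-0.1,-0.06,0],[0,0,0],0.08],[[-0.14,-0.08,0],[0,0,0],0.08],[[-0.18,-0.1,0],[0,0,0],0.08],[[-0.21,-0.1,0],[0,0,0],0.08],[[-0.24,-0.1,0],[0,0,0],0.08],[[-0.25,-0.1,0],[0,0,0],0.08],[[-0.25,-0.1,0],[0,0,0],0.08],[[-0.25,-0.1,0],[0,0,0],0.08]]'
python3 - <<'E'
from h import *
a=shot('scene','s10.png');b=shot('top','t10.png')
cv2.imwrite('pics/st10.png',np.hstack([cv2.resize(cv2.imread('pics/s10.png')[140:270,160:350],None,fx=2.1,fy=2.1),cv2.resize(cv2.imread('pics/t10.png')[180:310,180:370],None,fx=2.1,fy=2.1)]))
E
```

```text
time: 22.85
tool_pos: [466.3, -126.1, 233.8]
tcp_rot: [3.14, 0.001, 1.571]
contact_force: [-0.8, 0.3, -0.4]
grip_width: 42.3
time: 23.35
tool_pos: [465.9, -126.1, 233.5]
tcp_rot: [3.14, 0.001, 1.571]
contact_force: [-1.0, -0.3, -0.1]
grip_width: 77.2
time: 24.02
tool_pos: [465.7, -126.0, 394.1]
tcp_rot: [3.138, 0.002, 1.571]
contact_force: [-0.2, -0.7, -0.7]
grip_width: 80.0
time: 24.85
tool_pos: [365.6, -375.5, 391.9]
tcp_rot: [-3.141, -0.002, 1.57]
contact_force: [0.2, 1.0, -0.3]
grip_width: 80.1
```

View pics/st10.png

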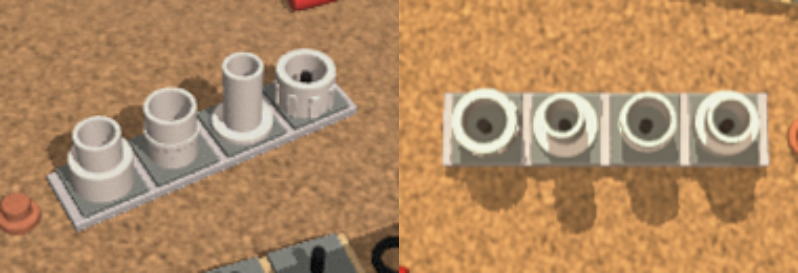

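Run:
```python
from h import *
t=capture('top');s=capture('scene')
for n,a,b,z,y in (('nut',(485,122),(306,70),58,98),('tail',(565,116),(243,66),94,23.5),('coup',(647,119),(170,107),78,-51.5),('red',(727,117),(97,135),80,-126)):
    A=ray(t,180+(a[0]-399)/2.1,180+a[1]/2.1,z)[:2];B=ray(s,160+b[0]/2.1,140+b[1]/2.1,z)[:2]
    print(n,(A-[465.5,y]).round(1),(B-[465.5,y]).round(1))
o=get_obs();print(o['time'],o['contact_force'])
close_job()
```

```text
nut [-0.9 -3.7] [ 3.9 -1.3]
tail [ 0.3 -3.1] [2.7 2.4]
coup [-0.1  0. ] [2.9 0.5]
red [1.8 4. ] [4.4 2.2]
25.05 [-0.43012605 -0.07609982 -0.00257727]
the job is handed in; nothing more can be done
```

All four fittings are on the metal rack in reverse order, and I handed the job in at about 25 s of the 112 s allowed. From left to right they stand as slip nut, tailpiece, coupling, reducer; on the wooden rack they stood as reducer, coupling, tailpiece, slip nut.

- **Position:** in both camera views, the rim centres came out within about 5 mm of the peg centres, against the 22 mm allowed. The two views differed by up to 5.5 mm, so that is roughly how far the measurement can be trusted.
- **Upright and seated:** the last pictures show all four upright on their tiles with the gripper clear. I judged this by eye and from the release heights, which were about 1 to 1.5 mm above the grip heights. I did not measure tilt.
- **Forces:** the wrist force readings stayed below 6 N.
- **Disagreements:** the first measurement of the reducer in the wooden rack differed by about 12 mm in x between the two cameras. I used a value between them, and it was gripped cleanly with the jaws at 42.4 mm for a 42 mm diameter. No check failed.

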